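# Press the speaker grille home with the ratchet clamp

### The job

Pump the bench clamp's trigger until its jaw has pushed the little loudspeaker against the end stop and pressed the grille panel fully home in the case: feel for when it is home, give it one firm squeeze there, but never crush it. Then press the release button and hold it down until the jaw has gone all the way back, and let go. Work the clamp only by its trigger and its release: do not touch the jaw or the loudspeaker, leave the loudspeaker standing in the clamp, and leave the other things on the desk alone.

Things in the scene. Friction and masses are not known exactly. Their poses are not given: they have to be found in the camera images.
- clamp: One-hand ratchet clamp fixed to the desk: steel foot plate 255 x 104 x 12 mm, black housing 78 mm high with a trigger lever at its back end, a round release button on top and a jaw at its front. Origin on the desk; x is the way the jaw advances, z up. Plate x = -105..150 mm, housing x = -103..-17, y = -30..30 mm; two side rails (88 mm apart, tops 24 mm high) keep the loudspeaker in line.
- trigger_pad (a point): Middle of the top face of the trigger's pad, 46 mm long (clamp x), 34 mm wide, at clamp (-162, 0, 121) mm when up. It goes down 35 mm to its lower stop, swinging out by up to 6 mm, and a spring lifts it; let it come fully up between strokes. Force on it: 4 to 7 N while the jaw runs free, 7 to 9 N while the panel goes in; once home it climbs 2 N per mm: 13 to 16 N is a firm squeeze, 21 N crushes.
- trigger (a joint): Trigger lever angle: 0 = up (at rest), 0.45 rad = at its lower stop, where the force climbs too. Pivot at clamp (-88, 0, 89) mm, 80 mm from the pad. Each rad of downward stroke drives the jaw 31 mm; ratchet teeth are 5 mm apart, so a stroke of 0.36 rad or more (pad 28 mm down) advances the jaw 10 mm for good, a shorter one 5 mm or nothing.
- release_top (a point): Middle of the top of the round release button, 24 mm across, on the housing at clamp (-45, 0, 92) mm; it stands 10 mm above the steel collar round it.
- release (a joint): Release button travel: 0 = up, 0.007 m = fully down (about 9 N). Held fully down it frees the jaw, which a spring draws back at about 50 mm/s; let go early and the jaw catches again on the next tooth. It springs up when let go.
- jaw: Moving jaw, steel with a black rubber facing 50 x 36 mm; origin at the centre of the pressing face, 40 mm above the desk. Fully back it is at clamp x = 5 mm; it can advance 62 mm. The rubber gives about 1 mm per 15 N.
- anvil_face (a point): Middle of the face of the end stop, a steel block 70 mm wide, set for the day somewhere at clamp x = 80 to 100 mm and locked there.
- case: Little loudspeaker standing loose on the foot plate between the rails: black case 44 mm deep (clamp x), 80 mm wide, 48 mm high, origin at the bottom edge of its front (panel) side, x axis pointing to its back. It may not yet touch the end stop. More than 45 N from the jaw crushes it.
- panel (a joint): How far the speaker's metal grille panel (76 x 44 mm, 8 mm thick) stands out of the case: 0 = home, its back against the case front; it starts 4 to 9 mm out and takes about 6 N to push in. It stays where it is pushed. Once home, it wants a moment of 10 N or more from the jaw to seat firmly.
- spool: White spool, 52 mm across, 36 mm high, origin under its centre. Leave alone.
- coaster: Round wooden coaster, 92 mm across, 10 mm high, origin under its centre. Leave alone.
- driver: Screwdriver, 160 mm long, lying along its x axis. Leave alone.
- pliers: Pliers with red handles, about 155 mm long, lying along their x axis. Leave alone.
- foam_bottle: White bottle, 48 mm across, 165 mm high, origin under its centre. Leave alone.
- flux_jar: Small amber jar, 44 mm across, 38 mm high, origin under its centre. Leave alone.
- screw_tray: Green tray 110 x 80 x 22 mm, origin under its centre. Leave alone.
Mind the look-alikes: they are no part of the job. What is shaped like the case but green is not meant.

How it is judged:
By the outcome, as a careful person would: the job done as asked, in the order asked, and still so for the second after the job is handed in, with the robot touching nothing.
It also fails if it takes over 56 s, if anything falls off the work surface, if the arm or the gripper's body presses on something with over 40 N, if the wrist force passes 120 N, or if a joint passes its speed limit or range.

### The arm

A 6-joint arm with a two-finger parallel gripper is mounted at the origin on the work surface. World frame = base frame: x ahead of the robot, y to its left, z up, the work surface at z = 0. Lengths are in m, angles in degrees, forces in N, time in s.
With the tool pointing down it reaches from about 0.275 to 1 m from the base axis. Payload 8.4 kg.
Tool frame: the origin (TCP) lies midway between the tips of the shut fingers; the grasp point (between the pads) lies 19 mm behind it (env.grip_point_offset is the distance from the TCP to the grasp point, in m); x points along the fingers, z is the direction in which the jaws open and shut, and the axes are right-handed (so a half turn about x gives the same grasp; the last joint's range is limited). The gripper opens to 85 mm and grips with 20 to 120 N. Pads are 22 mm wide; open, the fingers measure 114 mm over their backs; the gripper's body (76 mm by 85 mm) begins 54 mm behind the grasp point. The pads swing forward as they close: fully open they stand 13 mm farther back than shut.
Start: joints at [63.002, 20.225, 93.587, -0, 66.188, -0.138], TCP at [0.282, 0.558, 0.231] pointing down, gripper open.
Joint ranges: [-150.9, 150.9], [-52.94, 120.26], [3.33, 152.33], [-74.26, 254.26], [0, 154.13], [-172.89, 172.89]. Speed limits (degrees/s): [127.2, 127.2, 159.86, 180, 180, 180].

### API

Orientations are given as [roll, pitch, yaw] about the fixed x, y, z axes, in that order (R = Rz(yaw) Ry(pitch) Rx(roll)).
In Python, from rig import env gives the robot as it stands. The module is installed in compiled form; this text tells all that it offers.
- The arm moves only by the tool send_rows, never from a script. Its argument "steps" is a list of rows, each a list of 5 numbers: the gripper command: -1 is shut, 1 is fully open, values between are in proportion, then the shift along the tool's x, y, z in m, then the turn about the tool's x in rad. In form: [[gripper, x, y, z, spin], ...]. A call has 1 to 5 rows; each row is the pose to reach, as a shift and turn from the pose measured when the call began, along the tool's axes at that moment; what a row does not reach only later rows make up. A row lasts 1/8 s, in which the tool goes at most 62.5 mm and 10.7 degrees, less where a joint would pass 70% of its speed; a pose out of reach is approached as far as the arm can. A call with a gripper value outside its range is refused whole. The fingers move at their own pace and stop on an object; the grip force is fixed at half the most. Time passes only in rows, so rows that repeat a pose let the fingers close. It gives the time, the measured TCP pose, the force and the opening at its end, in the units of the state.
- env.get_obs(): the state, without advancing time (a new reading comes with each control period).
- env.snapshot(name): name is "side" or "top" or "wrist"; returns a dict with "pixels" (384x512x3 uint8, blue, green, red), "range_z" (384x512 float32, m along the optical axis (not along the pixel's ray), 0 where there is no reading), "fx", "fy", "cx", "cy" (pixels), "xyz" and "attitude" of the camera in the world. Camera axes: x right, y down, z forward; pixel columns grow to the right and rows downward; lengths in m; the calibration is good to about 2 mm. A picture is of the moment at which its call begins.
- env.sign_off(): hands the job in, once; it reports no verdict.
The state is a dict: "t": time; "joints": joint angles; "joint_vel": joint speeds; "tau": joint torques, N m; "position": TCP position; "ee_rot": TCP orientation; "force": force on the tool from outside, world axes, zero at the start; "moment": the same for the moment, N m; "opening": finger opening in m.
Only numpy, scipy, OpenCV 4.12 (cv2) and the standard library are available. Lean on these libraries where they do the work, as an engineer would, in place of code of your own. Each camera call takes 0.05 s, during which the arm holds its last target. There are 200 camera calls.

## Working session

There is one attempt and no reset: what is moved stays moved. The work goes in short steps, Python scripts to look and compute and a tool call to move; the robot and the scene stay as the last step left them, time stands still between calls to the robot, and variables do not carry over. Pictures are saved under pics/ and viewed, about 8 in all and at most 12, crops included, and the job is handed in when it is done.

Besides the shell and the picture viewer there is one more tool, called after "Call:" by a JSON object that holds its "name" and its "arguments". send_rows: Moves the arm, as the interface text tells. Its arguments: {"type":"object","properties":{"steps":{"type":"array"}},"required":["steps"]}

```bash
mkdir -p pics; cat > h.py <<'E'
import numpy as np, cv2
from rig import env
from scipy.spatial.transform import Rotation as R
def cam(n):
    s=env.snapshot(n); return s
def att(s):
    a=np.array(s["attitude"]); 
    return a if a.shape==(3,3) else R.from_euler('xyz',a,degrees=True).as_matrix()
def cloud(s):
    z=s["range_z"]; v,u=np.mgrid[:z.shape[0],:z.shape[1]]
    p=np.stack([(u-s["cx"])/s["fx"]*z,(v-s["cy"])/s["fy"]*z,z],-1)
    return p@att(s).T+np.array(s["xyz"])
E
python3 - <<'E'
from h import *
o=env.get_obs(); print(o)
ims=[]
for n in("top","side"):
    s=cam(n); print(n,s["xyz"],s["attitude"],s["fx"]); np.savez("%s.npz"%n,**{k:np.array(v) for k,v in s.items()})
    cv2.imwrite(f"pics/{n}0.png",cv2.resize(s["pixels"],(800,600)))
E
```

```text
{'t': 0.0, 'joints': array([ 6.30017976e+01,  2.02637933e+01,  9.36304523e+01, -1.56333447e-03,
        6.61886956e+01, -1.38110834e-01]), 'joint_vel': array([-0.00815666,  0.13734286,  0.04858843, -0.00547293,  0.07008952,
       -0.06556126]), 'tau': array([ 2.15900756e-03, -6.05248404e+01, -3.42063475e+01,  1.02521249e-04,
        9.23588901e-03, -4.33168748e-05]), 'position': array([0.28217149, 0.55712108, 0.23053717]), 'ee_rot': array([-179.15081501,   89.91704644, -116.01027441]), 'force': array([0.30188192, 0.33912739, 1.01830819]), 'moment': array([-0.03593562, -0.01488916, -0.02134531]), 'opening': 0.08550710399402721}
top [0.42373975 0.01997107 1.23571945] [-171.58648984   -0.83724586  -88.52725716] 416.80477595657567
side [ 0.03246137 -0.68215355  0.88011296] [-130.83384847    1.14421582  -39.1194657 ] 447.4098482059465
```

View pics/top0.png

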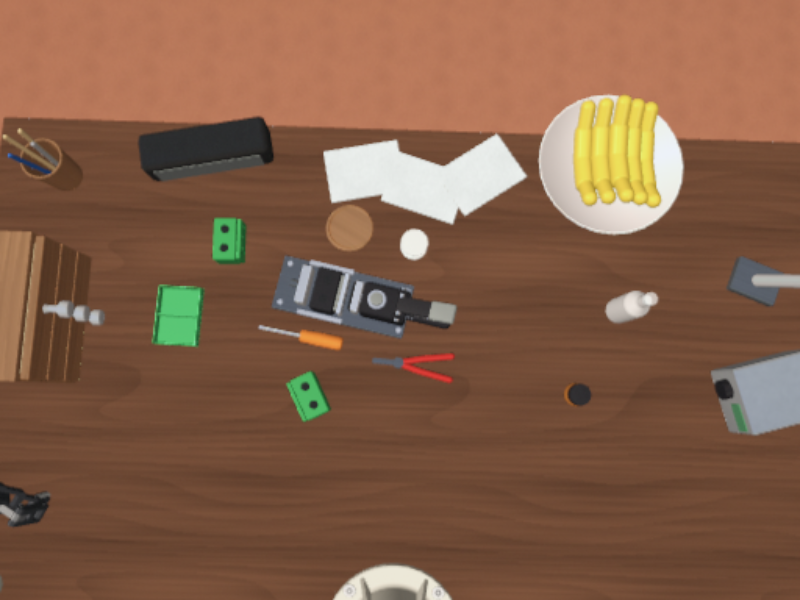

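View pics/side0.png

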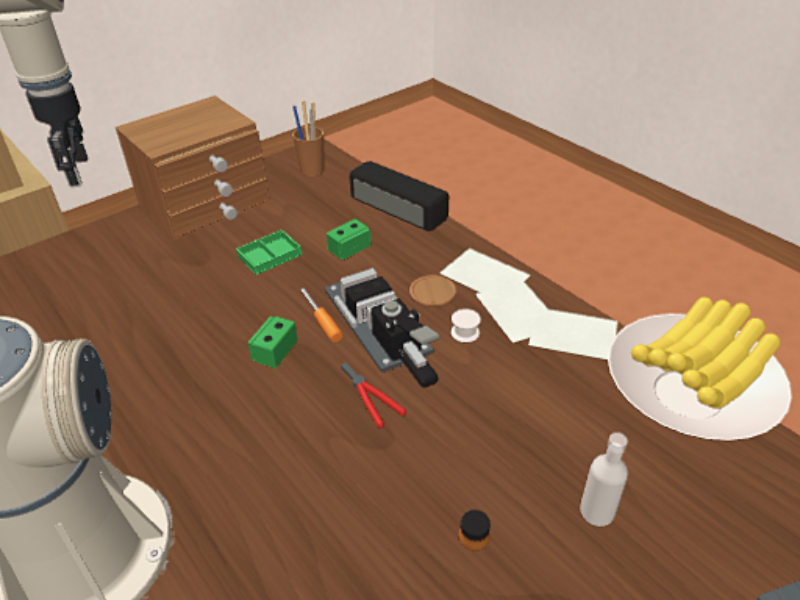

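The top view shows the clamp at about (345,297): release button at (376,299), trigger and pad at (440,313), and the black case between the rails at (325,290). The look-alikes are green blocks at (228,240) and (308,396), and a black box at (205,148). I choose the black case in the clamp. Next is a close crop and a measurement.

```bash
cat > m.py <<'E'
from h import *
S={n:dict(np.load(n+".npz")) for n in("top","side")}
a=S["top"]; P=cloud(a); px=a["pixels"].astype(int)
c1=cv2.resize(a["pixels"][155:225,165:300],(800,415),interpolation=cv2.INTER_CUBIC)
b=S["side"]; c2=cv2.resize(b["pixels"][165:250,200:290],(635,600),interpolation=cv2.INTER_CUBIC)
cv2.imwrite("pics/c1.png",c1); cv2.imwrite("pics/c2.png",c2)
# height map in clamp region
roi=P[150:230,160:305].reshape(-1,3); 
pts=roi[(roi[:,2]>.006)&(roi[:,2]<.2)]
# plate: z ~ 12mm, steel colour
pl=roi[(roi[:,2]>.008)&(roi[:,2]<.017)]
print("plate n",len(pl),"desk med",np.median(P[150:230,330:380,2]))
def rowz(r): print(r,[int(1000*P[r,c,2]) for c in range(170,300,3)])
for r in(185,190,195,200,205): rowz(r)
for (u,v) in[(282,200),(241,191),(275,203),(208,186)]: print((u,v),P[v,u].round(3))
Q=cloud(b)
for (u,v) in[(272,213),(250,198),(270,238),(263,225)]: print("side",(u,v),Q[v,u].round(3))
E
python3 m.py; python3 -c "
import cv2,numpy as np
a=cv2.imread('pics/c1.png');b=cv2.imread('pics/c2.png')
a=cv2.resize(a,(500,260));b=cv2.resize(b,(300,283));o=np.zeros((283,800,3),'u1');o[:260,:500]=a;o[:,500:]=b;cv2.imwrite('pics/cc.png',o)"
```

```text
plate n 1268 desk med -0.000794469337750292
185 [0, 0, 13, 12, 10, 10, 13, 59, 57, 27, 60, 64, 61, 62, 57, 59, 59, 48, 12, 62, 59, 79, 79, 75, 75, 78, 75, 80, 77, 95, 95, 9, 0, 6, -1, -2, -3, -3, -2, -1, 1, 3, -4, 0]
190 [3, 0, 16, 10, 10, 11, 54, 57, 59, 15, 61, 59, 59, 58, 55, 54, 60, 15, 57, 62, 56, 77, 82, 90, 91, 84, 78, 74, 79, 95, 100, 93, 0, 0, 0, 2, -2, -3, 3, -2, 2, 0, 1, -3]
195 [-1, 6, 10, 6, 10, 11, 13, 12, 13, 14, 56, 61, 57, 57, 62, 50, 58, 13, 60, 61, 73, 77, 72, 79, 82, 76, 76, 1235, 94, 96, 92, 95, 102, 107, 108, 111, 116, 118, 122, 123, 123, 0, 0, 0]
200 [3, -4, -1, 0, -3, -3, 0, 22, 28, 20, 29, 26, 14, 28, 35, 50, 23, 10, 12, 25, 55, 74, 73, 76, 74, 77, 77, 94, 91, 79, 97, 102, 100, 102, 111, 111, 119, 117, 117, 126, 130, 0, 7, -4]
205 [0, -1, -3, -1, 4, -4, 0, 0, -2, 0, -1, -4, 1, -3, 15, 22, 16, 13, 11, 12, 8, 10, 11, 12, 14, 22, 46, 63, 71, 76, -4, 0, 29, 31, 34, 37, 39, 116, 120, 124, 0, 1, 0, 2]
(282, 200) [ 0.563 -0.067  0.12 ]
(241, 191) [0.59  0.045 0.087]
(275, 203) [ 0.555 -0.048  0.114]
(208, 186) [0.606 0.141 0.056]
side (272, 213) [ 0.567 -0.072  0.121]
side (250, 198) [0.585 0.038 0.086]
side (270, 238) [ 0.558 -0.076  0.04 ]
side (263, 225) [ 0.572 -0.031  0.045]
```

View pics/cc.png

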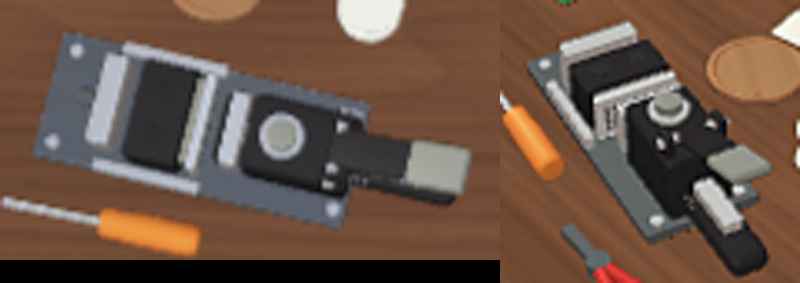

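The crop confirms the choice: the black case with its light panel stands between the rails. The button is at crop (281,137), and the light-grey trigger pad at (440,168). The fixed handle lies below it at about 40 mm height. Next I measure the clamp frame.

```bash
cat > m2.py <<'E'
from h import *
S={n:dict(np.load(n+".npz")) for n in("top","side")}
def ray(s,u,v,z):
    d=att(s)@np.array([(u-s["cx"])/s["fx"],(v-s["cy"])/s["fy"],1]); o=np.array(s["xyz"]); return o+d*(z-o[2])/d[2]
a=S["top"]; P=cloud(a)
hsv=cv2.cvtColor(a["pixels"],cv2.COLOR_BGR2HSV)
grey=(hsv[...,1]<60)&(hsv[...,2]>110)
def cen(m,box):
    u0,u1,v0,v1=box; k=np.zeros_like(m); k[v0:v1,u0:u1]=m[v0:v1,u0:u1]
    v,u=np.nonzero(k); return u.mean(),v.mean(),len(u),k
u,v,n,k=cen(grey,(272,296,190,212)); pad=ray(a,u,v,.121); print("pad",u,v,n,pad.round(4),np.median(P[k][:,2]))
cs,_=cv2.findContours(k.astype('u1'),0,2); rr=cv2.minAreaRect(np.array([ray(a,*q[0],.121)[:2] for q in max(cs,key=cv2.contourArea)],np.float32)); print(rr)
u,v,n,k=cen(grey&(P[...,2]>.084),(232,250,182,200)); rel=ray(a,u,v,.092); print("rel",u,v,n,rel.round(4))
d=rel-pad; print("dist (117)",np.linalg.norm(d[:2]),"yaw",np.degrees(np.arctan2(d[1],d[0])))
m=np.zeros(P.shape[:2],bool); m[150:230,165:275]=1; m&=(P[...,2]>.007)&(P[...,2]<.2)&~((hsv[...,1]>130)&(hsv[...,2]>60))
m=cv2.morphologyEx(m.astype('u1'),cv2.MORPH_OPEN,np.ones((3,3)))
n,l,st,_=cv2.connectedComponentsWithStats(m); m=l==1+st[1:,4].argmax(); m&=(P[...,0]>.3)
q=P[m][:,:2].astype(np.float32); print("plate rect",cv2.minAreaRect(q),len(q))
b=S["side"];Q=cloud(b);hb=cv2.cvtColor(b["pixels"],cv2.COLOR_BGR2HSV); gb=(hb[...,1]<70)&(hb[...,2]>90)&(Q[...,2]>.11)&(Q[...,2]<.135)
u,v,n,k=cen(gb,(255,290,200,225)); print("side pad",u,v,n,ray(b,u,v,.121).round(4))
E
python3 m2.py
```

```text
pad 282.71573604060916 199.30456852791878 197 [ 0.5653 -0.0684  0.121 ] 0.12070202547808773
((0.5656872391700745, -0.06736323237419128), (0.04594675078988075, 0.03311760351061821), 81.19622802734375)
rel 240.3 190.55 60 [0.5902 0.0473 0.092 ]
dist (117) 0.118397021376189 yaw 77.86423863741749
plate rect ((0.6001936197280884, 0.09189349412918091), (0.2978678345680237, 0.10469231009483337), 77.97447967529297) 3119
side pad 271.32608695652175 214.1086956521739 138 [ 0.5634 -0.0744  0.121 ]
```

```bash
cat >> h.py <<'E'
def plan(target,yaw=None):
    o=env.get_obs(); M=R.from_euler('xyz',o["ee_rot"],degrees=True).as_matrix()
    print("pos",o["position"].round(4),"F",o["force"].round(2),"t",o["t"]," tool axes(cols)\n",M.round(3))
    print("shift",(M.T@(np.array(target)-o["position"])).round(4))
E
cat > m3.py <<'E'
from h import *
a=dict(np.load("top.npz")); P=cloud(a); th=np.radians(78); X=np.array([np.cos(th),np.sin(th)]);Y=np.array([-X[1],X[0]])
O=np.array([.5902,.0473])+.045*X
q=P[140:240,150:310].reshape(-1,3); px=a["pixels"][140:240,150:310].reshape(-1,3)
x=(q[:,:2]-O)@X; y=(q[:,:2]-O)@Y
for c in np.arange(-.02,.16,.004):
    k=(abs(x-c)<.002)&(abs(y)<.02)&(q[:,2]>.005)&(q[:,2]<.2)
    print(round(c*1000),k.sum(),(1000*np.median(q[k,2])).round() if k.any() else None,px[k].mean(0).round() if k.any() else None)
plan([.565,-.069,.16])
E
python3 m3.py
```

```text
-20 20 76.0 [57. 55. 57.]
-16 10 64.0 [123. 120. 121.]
-12 24 61.0 [182. 174. 172.]
-8 20 63.0 [206. 194. 190.]
-4 20 63.0 [204. 193. 188.]
0 17 60.0 [113. 110. 108.]
4 15 57.0 [68. 63. 60.]
8 3 12.0 [94. 85. 80.]
12 20 13.0 [106.  96.  90.]
16 39 46.0 [143. 138. 136.]
20 16 57.0 [211. 199. 193.]
24 17 54.0 [161. 165. 163.]
28 21 51.0 [121. 128. 126.]
32 21 60.0 [44. 42. 43.]
36 22 58.0 [49. 47. 49.]
40 18 58.0 [49. 46. 48.]
44 19 59.0 [48. 46. 48.]
48 22 60.0 [47. 46. 46.]
52 19 60.0 [47. 46. 46.]
56 17 60.0 [48. 46. 47.]
60 21 60.0 [49. 46. 48.]
64 19 59.0 [48. 46. 48.]
68 19 59.0 [49. 47. 48.]
72 15 58.0 [66. 60. 59.]
76 0 None None
80 7 11.0 [98. 89. 83.]
84 47 26.0 [112. 110. 111.]
88 23 56.0 [181. 172. 170.]
92 20 58.0 [200. 189. 184.]
96 18 58.0 [199. 188. 183.]
100 21 57.0 [194. 182. 178.]
104 5 56.0 [150. 142. 138.]
108 6 45.0 [96. 92. 88.]
112 14 17.0 [107. 100.  96.]
116 22 15.0 [102.  94.  88.]
120 13 13.0 [105.  95.  89.]
124 12 12.0 [106.  96.  90.]
128 16 12.0 [106.  96.  90.]
132 20 12.0 [106.  96.  90.]
136 16 12.0 [106.  95.  89.]
140 17 12.0 [106.  95.  89.]
144 18 12.0 [106.  95.  90.]
148 16 11.0 [94. 90. 95.]
152 0 None None
156 1 5.0 [ 54.  73. 110.]
pos [0.2822 0.5572 0.2306] F [-0.11  0.55 -0.57] t 0.1  tool axes(cols)
 [[-0.001 -0.892  0.452]
 [-0.001  0.452  0.892]
 [-1.    -0.    -0.001]]
shift [ 0.0712 -0.5352 -0.4308]
```

Call:
{"name": "send_rows", "arguments": {"steps": [[-1, 0, -0.045, -0.036, 0], [-1, 0, -0.09, -0.072, 0], [-1, 0, -0.135, -0.108, 0], [-1, 0, -0.18, -0.144, 0], [-1, 0, -0.225, -0.18, 0]]}}

```text
t: 0.72
position: [0.4019, 0.2932, 0.2307]
ee_rot: [178.8, 89.9, -118.1]
force: [1.3, -0.2, 1.0]
opening: -0.0001
```

Call:
{"name": "send_rows", "arguments": {"steps": [[-1, 0, -0.045, -0.036, 0], [-1, 0, -0.09, -0.072, 0], [-1, 0, -0.135, -0.108, 0], [-1, 0, -0.18, -0.144, 0], [-1, 0, -0.225, -0.18, 0]]}}

```text
t: 1.35
position: [0.5218, 0.0291, 0.2309]
ee_rot: [177.5, 89.9, -119.4]
force: [0.9, 0.8, -0.4]
opening: -0.0004
```

```bash
python3 -c "
from h import *
plan([.565,-.069,.13])"
```

```text
pos [0.5218 0.0291 0.2309] F [ 0.91  0.79 -0.37] t 1.35  tool axes(cols)
 [[-0.001 -0.892  0.452]
 [-0.001  0.452  0.892]
 [-1.     0.    -0.001]]
shift [ 0.101  -0.0829 -0.0679]
```

Call:
{"name": "send_rows", "arguments": {"steps": [[-1, 0, -0.04, -0.034, 0], [-1, 0.02, -0.083, -0.068, 0], [-1, 0.06, -0.083, -0.068, 0], [-1, 0.094, -0.083, -0.068, 0], [-1, 0.094, -0.083, -0.068, 0]]}}

```text
t: 1.98
position: [0.5629, -0.0691, 0.1345]
ee_rot: [120.3, 89.6, -176.6]
force: [-0.3, -0.1, 1.4]
opening: 0.0002
```

```bash
python3 -c "
from h import *
plan([.565,-.069,.13])
s=cam('side'); cv2.imwrite('pics/s1.png',cv2.resize(s['pixels'][120:270,180:330],(600,600),interpolation=2))
s=cam('top'); cv2.imwrite('pics/t1.png',s['pixels'])"
```

```text
pos [ 0.5629 -0.0691  0.1345] F [-0.28 -0.12  1.39] t 1.975  tool axes(cols)
 [[-0.006 -0.892  0.452]
 [-0.     0.452  0.892]
 [-1.     0.006 -0.003]]
shift [ 0.0045 -0.0019  0.001 ]
```

View pics/s1.png

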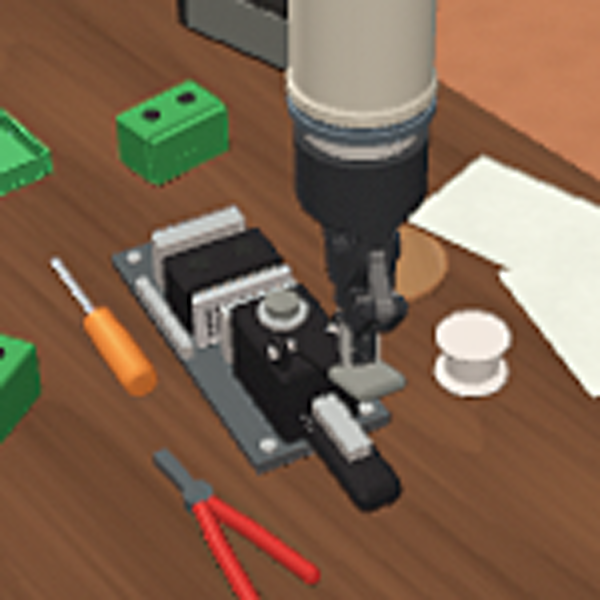

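The side view shows the shut fingertips (crop 360,360) directly over the trigger pad (370,378). I'm starting stroke 1.

Call:
{"name": "send_rows", "arguments": {"steps": [[-1, 0.012, -0.002, -0.001, 0], [-1, 0.022, -0.002, -0.003, 0], [-1, 0.032, -0.003, -0.005, 0], [-1, 0.042, -0.003, -0.006, 0], [-1, 0.045, -0.003, -0.006, 0]]}}

```text
t: 2.7
position: [0.5658, -0.0763, 0.0924]
ee_rot: [-144.5, 89.9, -81.4]
force: [1.6, -2.6, 6.1]
opening: 0.0002
```

Call:
{"name": "send_rows", "arguments": {"steps": [[-1, 0, 0, 0, 0], [-1, 0, 0, 0, 0]]}}

```text
t: 2.95
position: [0.5658, -0.0764, 0.0926]
ee_rot: [-142.3, 89.9, -79.1]
force: [0.5, -1.7, 4.6]
opening: 0.0
```

Call:
{"name": "send_rows", "arguments": {"steps": [[-1, 0.003, 0, 0, 0], [-1, 0.003, 0, 0, 0]]}}

```text
t: 3.2
position: [0.5658, -0.0764, 0.0898]
ee_rot: [-141.7, 89.9, -78.5]
force: [0.2, -2.3, 5.2]
opening: 0.0003
```

```bash
python3 -c "
from h import *
plan([.565,-.069,.13])
for n in('side','top'):
  s=cam(n); np.savez(n+'1.npz',**{k:np.array(v) for k,v in s.items()})
b=dict(np.load('side1.npz'))['pixels'][160:250,200:290]; a=dict(np.load('top1.npz'))['pixels'][155:225,165:300]
o=np.zeros((400,800,3),'u1'); o[:400,:400]=cv2.resize(b,(400,400)); o[:207,400:]=cv2.resize(a,(400,207)); cv2.imwrite('pics/s2.png',o)"
```

```text
pos [ 0.5658 -0.0764  0.0898] F [ 0.2  -2.27  5.21] t 3.2  tool axes(cols)
 [[ 0.    -0.892  0.451]
 [-0.002  0.451  0.892]
 [-1.    -0.001 -0.002]]
shift [-0.0402  0.004   0.0062]
```

View pics/s2.png

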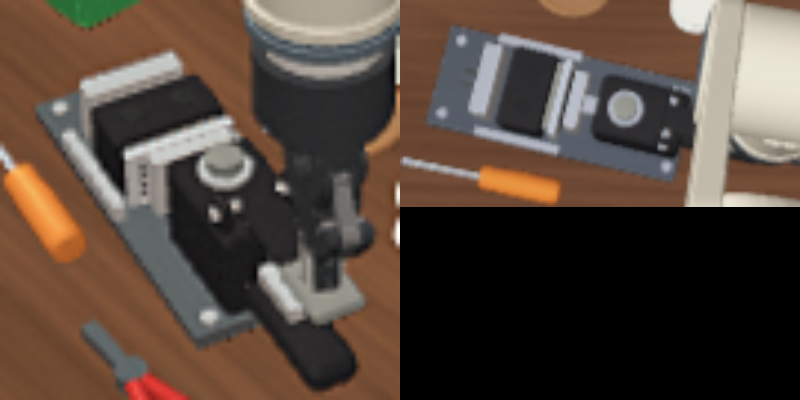

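The pad is at the bottom of its stroke, and the jaw has advanced in the top view at (575,100). Lift fully and begin stroke 2.

Call:
{"name": "send_rows", "arguments": {"steps": [[-1, -0.012, 0.001, 0.002, 0], [-1, -0.024, 0.002, 0.004, 0], [-1, -0.038, 0.003, 0.006, 0], [-1, -0.038, 0.003, 0.006, 0], [-1, -0.038, 0.003, 0.006, 0]]}}

```text
t: 3.92
position: [0.5656, -0.0695, 0.1278]
ee_rot: [-147.6, 89.9, -84.4]
force: [0.1, 0.7, -0.1]
opening: 0.0003
```

Call:
{"name": "send_rows", "arguments": {"steps": [[-1, 0.008, 0, -0.001, 0], [-1, 0.015, -0.001, -0.003, 0], [-1, 0.022, -0.001, -0.004, 0], [-1, 0.03, -0.002, -0.005, 0], [-1, 0.034, -0.003, -0.006, 0]]}}

```text
t: 4.55
position: [0.5647, -0.076, 0.0928]
ee_rot: [142.8, 89.9, -154.0]
force: [-2.1, 3.6, 5.3]
opening: -0.0002
```

Call:
{"name": "send_rows", "arguments": {"steps": [[-1, 0.002, 0, 0, 0], [-1, 0.002, 0, 0, 0]]}}

```text
t: 4.8
position: [0.5647, -0.076, 0.0905]
ee_rot: [138.1, 89.9, -158.7]
force: [-0.5, -1.1, 4.5]
opening: -0.0001
```

```bash
cat > j.py <<'E'
from h import *
a=cam("top"); P=cloud(a); th=np.radians(78); X=np.array([np.cos(th),np.sin(th)]);Y=np.array([-X[1],X[0]])
O=np.array([.5902,.0473])+.045*X
q=P[140:240,150:310].reshape(-1,3); px=a["pixels"][140:240,150:310].reshape(-1,3).mean(1)
x=(q[:,:2]-O)@X; y=(q[:,:2]-O)@Y
print([(round(c*1000),int(1000*np.median(q[k,2])),int(px[k].mean())) for c in np.arange(-.016,.112,.003) for k in[(abs(x-c)<.0015)&(abs(y)<.02)&(q[:,2]>.005)&(q[:,2]<.2)] if k.any()])
E
python3 j.py; python3 -c "
from h import *
plan([.565,-.069,.09])"
```

```text
[(-16, 70, 118), (-13, 40, 156), (-10, 44, 148), (-7, 13, 135), (-4, 42, 144), (-1, 15, 136), (2, 18, 134), (5, 15, 134), (8, 57, 142), (11, 63, 190), (14, 62, 192), (17, 63, 190), (20, 61, 160), (23, 57, 70), (26, 57, 141), (29, 57, 200), (32, 57, 191), (35, 53, 152), (38, 52, 140), (41, 55, 61), (44, 59, 41), (47, 59, 45), (50, 59, 45), (53, 59, 45), (56, 58, 44), (59, 60, 44), (62, 60, 44), (65, 60, 44), (68, 58, 44), (71, 60, 45), (74, 59, 45), (77, 60, 45), (80, 59, 45), (83, 57, 75), (86, 57, 158), (89, 57, 188), (92, 57, 185), (95, 58, 185), (98, 57, 185), (101, 56, 175), (104, 55, 146), (107, 42, 92), (110, 42, 97)]
pos [ 0.5647 -0.0761  0.0906] F [-1.09  0.91  4.73] t 4.85  tool axes(cols)
 [[-0.002 -0.892  0.452]
 [-0.001  0.452  0.892]
 [-1.     0.001 -0.002]]
shift [0.0006 0.003  0.0064]
```

Jaw face is at about 26 mm, the case is nearly at the stop, and home should come around 20 mm of pad travel. I'll take stroke 3 with care.

Call:
{"name": "send_rows", "arguments": {"steps": [[-1, -0.012, 0.001, 0.002, 0], [-1, -0.024, 0.002, 0.004, 0], [-1, -0.037, 0.003, 0.006, 0], [-1, -0.037, 0.003, 0.006, 0], [-1, -0.037, 0.003, 0.006, 0]]}}

```text
t: 5.48
position: [0.5646, -0.0693, 0.1276]
ee_rot: [139.1, 89.9, -157.8]
force: [-0.4, -0.0, -0.1]
opening: -0.0003
```

Call:
{"name": "send_rows", "arguments": {"steps": [[-1, 0.007, 0, -0.001, 0], [-1, 0.012, -0.001, -0.002, 0], [-1, 0.016, -0.001, -0.003, 0], [-1, 0.019, -0.001, -0.003, 0], [-1, 0.019, -0.001, -0.003, 0]]}}

```text
t: 6.1
position: [0.5641, -0.0729, 0.1081]
ee_rot: [144.2, 89.8, -152.6]
force: [-1.0, -1.9, 4.0]
opening: 0.0002
```

```bash
python3 -c "
from h import *
plan([.565,-.074,.1])"
```

```text
pos [ 0.5641 -0.0729  0.1081] F [-1.01 -1.88  3.95] t 6.1  tool axes(cols)
 [[-0.002 -0.892  0.452]
 [-0.001  0.452  0.892]
 [-1.     0.002 -0.002]]
shift [ 0.0081 -0.0013 -0.0006]
```

Call:
{"name": "send_rows", "arguments": {"steps": [[-1, 0.002, 0, 0, 0], [-1, 0.003, 0, -0.001, 0], [-1, 0.003, 0, -0.001, 0]]}}

```text
t: 6.48
position: [0.5639, -0.0737, 0.1049]
ee_rot: [139.4, 89.9, -157.5]
force: [-0.6, 1.5, 5.6]
opening: -0.0001
```

Call:
{"name": "send_rows", "arguments": {"steps": [[-1, 0.002, 0, 0, 0], [-1, 0.003, 0, -0.001, 0], [-1, 0.003, 0, -0.001, 0]]}}

```text
t: 6.85
position: [0.5638, -0.0743, 0.1018]
ee_rot: [123.0, 89.9, -173.9]
force: [0.7, 2.2, 4.9]
opening: -0.0003
```

Call:
{"name": "send_rows", "arguments": {"steps": [[-1, 0.002, 0, 0, 0], [-1, 0.003, 0, -0.001, 0], [-1, 0.003, 0, -0.001, 0]]}}

```text
t: 7.22
position: [0.5637, -0.0748, 0.0987]
ee_rot: [82.9, 89.9, 145.9]
force: [-0.2, 3.6, 5.8]
opening: 0.0
```

Call:
{"name": "send_rows", "arguments": {"steps": [[-1, 0.002, 0, 0, 0], [-1, 0.003, 0, -0.001, 0], [-1, 0.003, 0, -0.001, 0]]}}

```text
t: 7.6
position: [0.5636, -0.0752, 0.0955]
ee_rot: [47.4, 89.9, 110.4]
force: [-0.1, 2.6, 6.0]
opening: -0.0003
```

```bash
python3 j.py; python3 -c "
from h import *
plan([.565,-.074,.1])"
```

```text
[(-16, 68, 124), (-13, 47, 165), (-10, 33, 137), (-7, 45, 153), (-4, 13, 141), (-1, 15, 142), (2, 15, 137), (5, 28, 139), (8, 30, 140), (11, 14, 131), (14, 41, 126), (17, 63, 188), (20, 62, 190), (23, 60, 192), (26, 61, 183), (29, 59, 101), (32, 57, 102), (35, 57, 188), (38, 57, 193), (41, 56, 103), (44, 58, 39), (47, 59, 45), (50, 60, 45), (53, 60, 45), (56, 58, 44), (59, 61, 44), (62, 58, 44), (65, 59, 44), (68, 60, 44), (71, 60, 45), (74, 60, 45), (77, 60, 45), (80, 58, 45), (83, 59, 77), (86, 57, 156), (89, 57, 187), (92, 58, 185), (95, 58, 185), (98, 57, 184), (101, 57, 170), (104, 55, 144), (107, 44, 91), (110, 39, 100)]
pos [ 0.5636 -0.0753  0.0956] F [0.57 2.98 5.94] t 7.65  tool axes(cols)
 [[-0.001 -0.891  0.453]
 [ 0.002  0.453  0.891]
 [-1.     0.001  0.001]]
shift [-0.0044 -0.0007  0.0018]
```

Call:
{"name": "send_rows", "arguments": {"steps": [[-1, 0.001, 0, 0, 0], [-1, 0.002, 0, -0.001, 0], [-1, 0.002, 0, -0.001, 0]]}}

```text
t: 8.02
position: [0.5636, -0.0756, 0.0936]
ee_rot: [25.2, 89.8, 88.2]
force: [-0.4, 4.1, 7.2]
opening: -0.0001
```

Call:
{"name": "send_rows", "arguments": {"steps": [[-1, 0.001, 0, 0, 0], [-1, 0.002, 0, 0, 0], [-1, 0.002, 0, 0, 0]]}}

```text
t: 8.4
position: [0.5636, -0.0755, 0.0918]
ee_rot: [26.1, 89.8, 89.1]
force: [-2.2, 0.7, 10.6]
opening: 0.0002
```

Call:
{"name": "send_rows", "arguments": {"steps": [[-1, 0.001, 0, 0, 0], [-1, 0.001, 0, 0, 0], [-1, 0.001, 0, 0, 0]]}}

```text
t: 8.78
position: [0.5637, -0.0755, 0.0912]
ee_rot: [28.3, 89.8, 91.3]
force: [-2.5, 0.5, 11.9]
opening: -0.0002
```

Call:
{"name": "send_rows", "arguments": {"steps": [[-1, 0.001, 0, 0, 0], [-1, 0.0015, 0, 0, 0], [-1, 0.0015, 0, 0, 0]]}}

```text
t: 9.15
position: [0.5637, -0.0755, 0.0901]
ee_rot: [30.3, 89.8, 93.3]
force: [-3.3, 0.6, 13.7]
opening: -0.0002
```

Call:
{"name": "send_rows", "arguments": {"steps": [[-1, 0, 0, 0, 0], [-1, 0, 0, 0, 0]]}}

```text
t: 9.4
position: [0.5637, -0.0755, 0.0906]
ee_rot: [30.9, 89.8, 93.9]
force: [-2.7, -0.3, 12.4]
opening: 0.0001
```

Call:
{"name": "send_rows", "arguments": {"steps": [[-1, 0.001, 0, 0, 0], [-1, 0.0014, 0, 0, 0], [-1, 0.0014, 0, 0, 0], [-1, 0.0014, 0, 0, 0], [-1, 0.0014, 0, 0, 0]]}}

```text
t: 10.02
position: [0.5637, -0.0755, 0.0897]
ee_rot: [32.7, 89.8, 95.6]
force: [-2.9, 0.1, 14.7]
opening: -0.0003
```

```bash
python3 j.py; python3 -c "
from h import *
for i in range(2): plan([.565,-.074,.1])"
```

```text
[(-16, 60, 124), (-13, 45, 157), (-10, 35, 145), (-7, 45, 151), (-4, 36, 145), (-1, 40, 144), (2, 14, 135), (5, 13, 139), (8, 29, 140), (11, 27, 139), (14, 15, 128), (17, 53, 138), (20, 63, 190), (23, 62, 192), (26, 62, 190), (29, 62, 163), (32, 57, 100), (35, 58, 180), (38, 56, 194), (41, 56, 118), (44, 58, 37), (47, 59, 46), (50, 57, 45), (53, 59, 45), (56, 60, 45), (59, 59, 45), (62, 59, 44), (65, 60, 44), (68, 60, 44), (71, 59, 45), (74, 60, 45), (77, 59, 45), (80, 59, 45), (83, 58, 77), (86, 57, 157), (89, 56, 187), (92, 57, 185), (95, 57, 185), (98, 57, 185), (101, 57, 173), (104, 54, 133), (107, 42, 88), (110, 40, 100)]
pos [ 0.5637 -0.0755  0.0897] F [-3.64  0.15 13.64] t 10.075  tool axes(cols)
 [[-0.    -0.891  0.455]
 [ 0.004  0.455  0.891]
 [-1.     0.002  0.003]]
shift [-0.0103 -0.0005  0.002 ]
pos [ 0.5637 -0.0755  0.0897] F [-3.64  0.15 13.64] t 10.075  tool axes(cols)
 [[-0.    -0.891  0.455]
 [ 0.004  0.455  0.891]
 [-1.     0.002  0.003]]
shift [-0.0103 -0.0005  0.002 ]
```

The panel is home: force rose from about 7 to 14 N over 2–3 mm at about 2 N/mm, and 14–15 N was held for 0.6 s. Now lift off and go to the release button.

Call:
{"name": "send_rows", "arguments": {"steps": [[-1, -0.012, 0.001, 0.002, 0], [-1, -0.024, 0.002, 0.004, 0], [-1, -0.04, 0.003, 0.006, 0], [-1, -0.055, 0.003, 0.006, 0], [-1, -0.055, 0.01, 0.03, 0]]}}

```text
t: 10.7
position: [0.5692, -0.0452, 0.1467]
ee_rot: [-0.6, 89.8, 62.3]
force: [0.2, -0.1, -0.5]
opening: -0.0002
```

```bash
python3 -c "
from h import *
plan([.590,.047,.105])"
```

```text
pos [ 0.5692 -0.0452  0.1467] F [ 0.24 -0.09 -0.47] t 10.7  tool axes(cols)
 [[ 0.002 -0.89   0.456]
 [ 0.003  0.456  0.89 ]
 [-1.    -0.     0.004]]
shift [0.042  0.0235 0.0914]
```

Call:
{"name": "send_rows", "arguments": {"steps": [[-1, 0, 0.012, 0.046, 0], [-1, 0, 0.0235, 0.0915, 0], [-1, 0.02, 0.0235, 0.0915, 0], [-1, 0.04, 0.0235, 0.0915, 0], [-1, 0.042, 0.0235, 0.0915, 0]]}}

```text
t: 11.32
position: [0.589, 0.0472, 0.1043]
ee_rot: [38.6, 89.8, 101.5]
force: [0.4, 0.9, 0.4]
opening: -0.0
```

```bash
python3 -c "
from h import *
plan([.590,.047,.085])
s=cam('side'); w=cam('wrist')
o=np.zeros((450,800,3),'u1'); o[:,:400]=cv2.resize(s['pixels'][165:255,200:280],(400,450)); o[:300,400:]=cv2.resize(w['pixels'],(400,300)); cv2.imwrite('pics/s3.png',o)"; python3 j.py
```

```text
pos [0.589  0.0472 0.1043] F [0.36 0.9  0.36] t 11.325  tool axes(cols)
 [[-0.001 -0.89   0.456]
 [ 0.003  0.456  0.89 ]
 [-1.     0.002  0.003]]
shift [ 0.0193 -0.001   0.0002]
[(-13, 13, 83), (-10, 11, 98), (-7, 11, 99), (-4, 11, 120), (-1, 13, 123), (2, 12, 120), (5, 10, 111), (8, 12, 134), (11, 12, 126), (14, 32, 113), (17, 63, 173), (20, 62, 181), (23, 61, 161), (26, 62, 142), (68, 61, 117), (71, 61, 73), (74, 59, 45), (77, 59, 44), (80, 60, 44), (83, 58, 76), (86, 56, 160), (89, 57, 186), (92, 56, 184), (95, 57, 184), (98, 57, 184), (101, 57, 173), (104, 54, 144), (107, 43, 91), (110, 41, 99)]
```

View pics/s3.png

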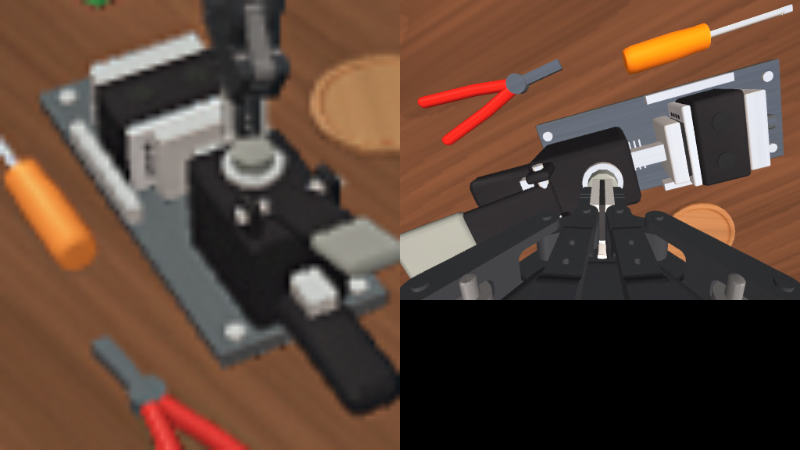

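The shut fingertips are over the button (side crop 248,150), and the trigger is back up at (355,240). Press.

Call:
{"name": "send_rows", "arguments": {"steps": [[-1, 0.008, -0.001, 0, 0], [-1, 0.012, -0.001, 0, 0], [-1, 0.016, -0.001, 0, 0], [-1, 0.019, -0.001, 0, 0], [-1, 0.0195, -0.001, 0, 0]]}}

```text
t: 12.1
position: [0.5914, 0.0464, 0.0864]
ee_rot: [-10.3, 89.8, 52.5]
force: [-1.4, -0.7, 5.8]
opening: -0.0001
```

Call:
{"name": "send_rows", "arguments": {"steps": [[-1, 0.001, 0, 0, 0], [-1, 0.001, 0, 0, 0], [-1, 0.001, 0, 0, 0]]}}

```text
t: 12.48
position: [0.5915, 0.0464, 0.0857]
ee_rot: [-11.1, 89.8, 51.7]
force: [-1.9, -1.4, 5.3]
opening: 0.0004
```

Call:
{"name": "send_rows", "arguments": {"steps": [[-1, 0.0015, 0, 0, 0], [-1, 0.003, 0, 0, 0], [-1, 0.003, 0, 0, 0]]}}

```text
t: 12.85
position: [0.5915, 0.0464, 0.0848]
ee_rot: [-14.1, 89.7, 48.7]
force: [-6.9, -1.4, 24.0]
opening: -0.0
```

```bash
python3 j.py
```

```text
[(-13, 62, 140), (-10, 64, 186), (-7, 61, 192), (-4, 63, 186), (-1, 61, 151), (2, 59, 56), (5, 57, 70), (8, 17, 83), (11, 11, 96), (14, 10, 95), (17, 10, 98), (20, 9, 98), (23, 11, 100), (26, 11, 107), (68, 59, 43), (71, 59, 59), (74, 60, 45), (77, 59, 45), (80, 60, 45), (83, 59, 82), (86, 59, 162), (89, 58, 187), (92, 58, 185), (95, 59, 184), (98, 57, 184), (101, 56, 175), (104, 56, 138), (107, 44, 86), (110, 38, 96)]
```

Call:
{"name": "send_rows", "arguments": {"steps": [[-1, 0.002, 0, 0, 0], [-1, 0.002, 0, 0, 0], [-1, 0.002, 0, 0, 0], [-1, 0.002, 0, 0, 0], [-1, 0.002, 0, 0, 0]]}}

```text
t: 13.52
position: [0.5915, 0.0464, 0.0848]
ee_rot: [-16.6, 89.7, 46.3]
force: [-8.1, -1.6, 23.1]
opening: -0.0002
```

```bash
python3 j.py
```

```text
[(-13, 58, 140), (-10, 63, 186), (-7, 64, 192), (-4, 63, 186), (-1, 61, 171), (2, 56, 58), (5, 55, 70), (11, 9, 92), (14, 12, 98), (17, 10, 98), (20, 10, 98), (23, 10, 101), (26, 11, 102), (29, 11, 133), (65, 61, 43), (68, 58, 44), (71, 59, 57), (74, 60, 46), (77, 60, 45), (80, 59, 45), (83, 59, 82), (86, 57, 157), (89, 56, 187), (92, 57, 185), (95, 57, 184), (98, 58, 184), (101, 57, 171), (104, 54, 156), (107, 42, 90), (110, 42, 98)]
```

The jaw is steady at the fully-back position of about 5 mm. Let go and retreat upward.

Call:
{"name": "send_rows", "arguments": {"steps": [[-1, -0.01, 0, 0, 0], [-1, -0.04, 0, 0, 0], [-1, -0.09, 0, 0, 0], [-1, -0.14, 0, 0, 0], [-1, -0.15, -0.02, -0.03, 0]]}}

```text
t: 14.2
position: [0.5971, 0.0114, 0.2387]
ee_rot: [-38.7, 89.4, 24.3]
force: [0.2, -0.0, -0.5]
opening: 0.0001
```

Call:
{"name": "send_rows", "arguments": {"steps": [[-1, 0, 0, -0.06, 0], [-1, 0, 0, -0.12, 0], [-1, 0, 0, -0.16, 0], [-1, 0, 0, -0.16, 0]]}}

```text
t: 14.7
position: [0.5232, -0.133, 0.2373]
ee_rot: [-38.5, 89.4, 24.3]
force: [0.1, 0.9, 0.3]
opening: -0.0001
```

```bash
python3 j.py; python3 -c "
from h import *
plan([.590,.047,.085])
s=cam('side'); t=cam('top')
o=np.zeros((450,800,3),'u1'); o[:,:400]=cv2.resize(s['pixels'][165:255,200:280],(400,450)); o[:300,400:]=cv2.resize(t['pixels'][130:280,130:330],(400,300)); cv2.imwrite('pics/s4.png',o)"
```

```text
[(-16, 48, 116), (-13, 60, 152), (-10, 62, 184), (-7, 62, 186), (-4, 62, 183), (-1, 62, 141), (2, 57, 50), (5, 57, 65), (8, 15, 79), (11, 12, 88), (14, 11, 91), (17, 12, 91), (20, 12, 92), (23, 11, 92), (26, 11, 92), (29, 11, 92), (32, 18, 95), (35, 57, 158), (38, 57, 187), (41, 56, 106), (44, 59, 37), (47, 58, 43), (50, 58, 43), (53, 59, 42), (56, 60, 42), (59, 60, 42), (62, 59, 41), (65, 60, 41), (68, 60, 42), (71, 60, 42), (74, 58, 42), (77, 59, 42), (80, 58, 42), (83, 58, 72), (86, 57, 152), (89, 57, 181), (92, 57, 179), (95, 58, 179), (98, 56, 178), (101, 55, 171), (104, 55, 140), (107, 43, 87), (110, 41, 92)]
pos [ 0.5241 -0.1318  0.2374] F [-0.32  0.23  0.58] t 14.75  tool axes(cols)
 [[ 0.009 -0.89   0.456]
 [ 0.004  0.456  0.89 ]
 [-1.    -0.006  0.008]]
shift [0.1538 0.0239 0.1879]
```

View pics/s4.png

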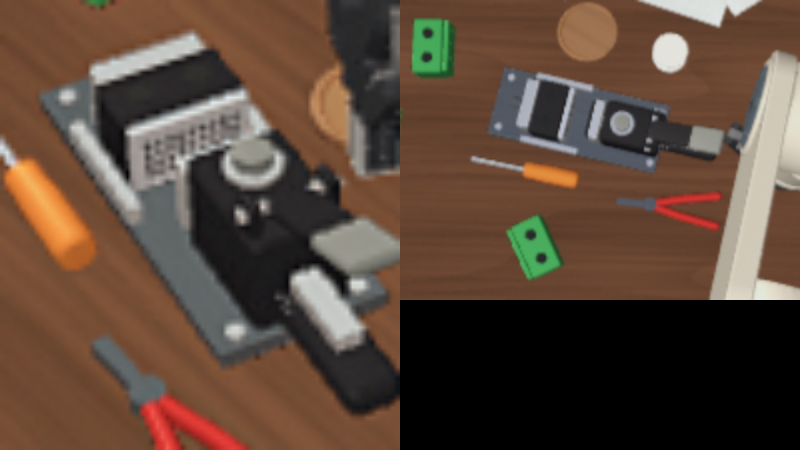

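The final view shows the jaw back against the housing, the panel flush in the case at (195,140), the case against the stop, button and trigger up, and nothing else moved. Signing off.

```bash
python3 -c "
from rig import env
print(env.sign_off())"
```

```text
the job is handed in; nothing more can be done
None
```

The grille panel is pressed home, the loudspeaker is against the end stop, and the jaw is fully back. I handed the job in at about 15 s of the 56 s allowed; the hand-in reports no verdict.

- **Pumping:** I made three trigger strokes, letting the trigger come fully up after each. On the third, the pad force rose from about 7 N to 14 N at about 2 N per mm, which is the panel coming home. I held one squeeze there at about 14–15 N for 0.6 s. The highest reading was 14.7 N, well under the 21 N that crushes.
- **Release:** I pressed the button fully down and held it until the jaw was back, which took about a second, then let go. The arm pressed harder than needed once the button bottomed out, at about 24 N against the 40 N limit.
- **Last checks:**
  - The camera shows the jaw face at about clamp x = 5 mm, its fully-back position.
  - The panel is flush with the case front to within 1–2 mm, as closely as the camera resolves it, and the case stands against the stop at about x = 85 mm.
  - The button and trigger are up, the arm is clear, and the things in view around the clamp (spool, coaster, driver, pliers, green blocks) look unmoved.

No check failed. Wrist force readings carried about 1 N of noise.

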